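# Swing the specimen lamp round its bent rail

## Robot

A 6-joint arm with a two-finger parallel gripper is mounted at the origin on the work surface. World frame = base frame: x ahead of the robot, y to its left, z up, the work surface at z = 0. Lengths are in m, angles in rad, forces in N, time in s.
With the tool pointing down it reaches from about 0.325 to 0.9 m from the base axis. Payload 6.1 kg.
Tool frame: the origin (TCP) lies midway between the tips of the shut fingers; the grasp point (between the pads) lies 19 mm behind it; x points along the fingers, y is the direction in which the jaws open and shut, and the axes are right-handed (so a half turn about x gives the same grasp; the last joint's range is limited). The gripper opens to 85 mm and grips with 20 to 120 N. Pads are 22 mm wide; open, the fingers measure 114 mm over their backs; the gripper's body (76 mm by 85 mm) begins 54 mm behind the grasp point. The pads swing forward as they close: fully open they stand 13 mm farther back than shut.
Start: joints at [0.993, 0.22, 1.526, -0, 1.395, -0.126], TCP at [0.273, 0.562, 0.231] pointing down, gripper open.
Joint ranges: [-2.98, 2.98], [-0.91, 2.08], [0.09, 2.57], [-1.24, 4.39], [0.2, 2.65], [-2.68, 2.68]. Speed limits (rad/s): [2.57, 2.57, 3.01, 3.14, 3.14, 3.14].

## Interface

Orientations are given as a 3x3 rotation matrix whose columns are the frame's x, y, z axes.
In Python, from workcell import * gives the robot as it stands. The module is installed in compiled form; this text tells all that it offers.
- The arm moves only by the shell command python3 -m pendant 'ROWS' [OPENING] [FORCE]. ROWS is JSON, a list that holds one entry, the list of rows, each a list of 4 numbers: the shift along the tool's x, y, z in m, then the turn about the tool's x in rad. In form: [[[x, y, z, spin], ...]]. A call has exactly 5 rows; each row is the pose to reach, as a shift and turn from the pose commanded when the call began, along the tool's axes at that moment; what a row does not reach only later rows make up. A row lasts 1/12 s, in which the tool goes at most 41.7 mm and 7.16 degrees, less where a joint would pass 70% of its speed; a pose out of reach is approached as far as the arm can. A call with a gripper value outside its range is refused whole. OPENING is the opening, from 0 (shut) to 1 (fully open), set as the call begins (- or left out, the last holds). The fingers move at their own pace and stop on an object; FORCE is the grip in N (left out, the last holds). Time passes only in rows, so rows that repeat a pose let the fingers close, or fill a call up. It gives the time, the measured TCP pose, the force and the opening at its end, in the units of the state.
- state(): the state, without advancing time (a new reading comes with each control period).
- read_camera(name): name is "side" or "top" or "wrist"; returns the picture (420x560x3 uint8, blue, green, red); there is no depth.
- calibration(name): a dict with "fx", "fy", "cx", "cy" (pixels), "R" (3x3) and "t" (3): a world point X has camera coordinates R X + t. Camera axes: x right, y down, z forward; pixel columns grow to the right and rows downward; lengths in m; the calibration is good to about 2 mm. The wrist camera is an equidistant fisheye: a pixel r from the principal point sees the ray r / f radians off the axis. A picture is of the moment at which its call begins: read the wrist's pose just before it. calibration takes no time and is no camera call; for the wrist camera it gives the pose at the moment of the call.
- job_done(): hands the job in, once; it reports no verdict.
The state is a dict: "clock": time; "q": joint angles; "qd": joint speeds; "joint_torque": joint torques, N m; "ee_pos": TCP position; "eef_rot": TCP orientation; "ft_force": force on the tool from outside, world axes, zero at the start; "torque": the same for the moment, N m; "grip_width": finger opening in m.
Only numpy, scipy, OpenCV 4.12 (cv2) and the standard library are available. Lean on these libraries where they do the work, as an engineer would, in place of code of your own. Each camera call takes 0.05 s, during which the arm holds its last target. There are 200 camera calls.

## Task

Slide the inspection lamp along its bent rod, turning it to follow the bend, until it hangs straight above the middle of the blue specimen dish, then let it go so that it hangs there still. Bring the lamp to the dish: the blue dish stays where it stands.

Things in the scene. Friction and masses are not known exactly. Their poses are not given: they have to be found in the camera images.
- lamp: White lamp, 0.25 kg, sliding loosely on the rod by a sleeve (bore 20 mm, outside 34, 30 long) that binds if not turned with the bend. Stays where left. Origin: bore centre, 4 mm below the rod's axis. y along the bore, z up, x across the orange grip fin on top (10 mm thick, 30 long, 16 to 58 mm above origin): pinch it from above along x. Lamp head below: 44 mm wide, reaches 73 mm below origin.
- stand: Fixed board, 10 mm thick, with a level rod 12 mm thick, axis 150 mm up, posted at both ends. Origin: centre of the bend, at bench height. Rod in the stand's axes: straight from (140, -125) mm along +y to (140, 0), then an arc of radius 140 about the origin to 116 degrees (from +x towards +y). The lamp starts on the straight. Dishes stand under the arc, within 5 mm of its line, at 35 to 97 degrees.
- dish_blue: Loose open blue dish, 56 mm across, 18 mm high, a small shell specimen in its middle, standing on the board under the bend; a yellow and a white dish of the same form stand there too, in any order. Origin: centre of its underside; z up.

How it is judged:
By the outcome, as a careful person would: the job done as asked, in the order asked, and still so for the second after the job is handed in, with the robot touching nothing.
It also fails if it takes over 38 s, if anything falls off the work surface, if the arm or the gripper's body presses on something with over 40 N, if the wrist force passes 120 N, or if a joint passes its speed limit or range.

## Working session

There is one attempt and no reset: what is moved stays moved. The work goes in short steps, Python scripts to look and compute and a shell command to move; the robot and the scene stay as the last step left them, time stands still between calls to the robot, and variables do not carry over. Pictures are saved under pics/ and viewed, about 8 in all and at most 12, crops included, and the job is handed in when it is done.

```bash
mkdir -p pics
python3 - <<'E'
from workcell import *
import cv2, numpy as np
s=state(); print(s['clock'],s['ee_pos'],s['eef_rot'],s['grip_width'])
ims=[]
for n in ["side","top"]:
    im=read_camera(n); cv2.imwrite(f'pics/{n}0.png',im); c=calibration(n); print(n,{k:np.round(v,4).tolist() for k,v in c.items()})
E
```

```text
0.0 [0.27251613 0.56176723 0.23016869] [[-1.08589330e-03  4.36590351e-01  8.99659761e-01]
 [-1.67354064e-03  8.99658239e-01 -4.36591632e-01]
 [-9.99998010e-01 -1.97970910e-03 -2.46281160e-04]] 0.08538955129178417
side {'fx': 498.1733, 'fy': 498.1733, 'cx': 278.3638, 'cy': 207.3196, 'R': [[-0.9057, -0.4233, 0.0228], [-0.2349, 0.4564, -0.8582], [0.3529, -0.7826, -0.5128]], 't': [0.5727, 0.2103, 0.5429]}
top {'fx': 510.1171, 'fy': 510.1171, 'cx': 278.2299, 'cy': 207.9619, 'R': [[0.002, -0.9999, 0.0142], [-0.9962, -0.0032, -0.087], [0.087, -0.014, -0.9961]], 't': [0.036, 0.6209, 0.8193]}
```

View pics/top0.png

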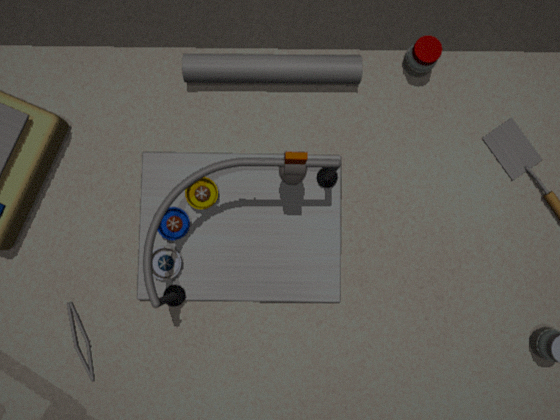

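View pics/side0.png

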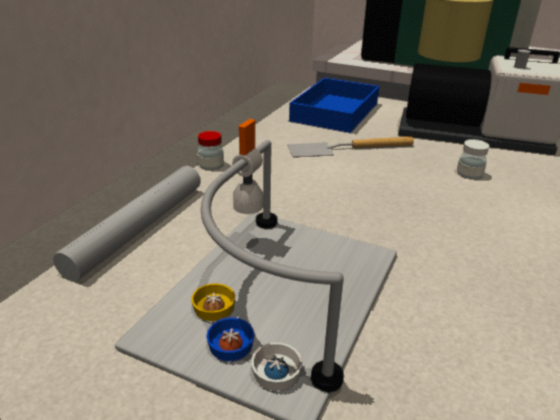

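The top view shows the orange fin at (296,157) and the blue dish at (174,223), with yellow at (202,193) and white at (166,264). The side view shows the blue dish at (231,338) and the fin at (247,137). Next I'll measure the colours and zoom in on the rod.

Run:
```python
import cv2, numpy as np
for n,(x0,y0,w,h) in dict(top=(135,145,215,165),side=(190,110,170,290)).items():
    im=cv2.imread(f'pics/{n}0.png'); hsv=cv2.cvtColor(im,cv2.COLOR_BGR2HSV)
    for c,lo,hi in [('blue',(100,150,50),(130,255,255)),('orange',(5,180,100),(16,255,255)),('yellow',(20,150,80),(32,255,255))]:
        m=cv2.inRange(hsv,lo,hi); k,l,st,ce=cv2.connectedComponentsWithStats(m)
        for i in range(1,k):
            if st[i,4]>25: print(n,c,st[i].tolist(),ce[i].round(1))
    f=3.6 if n=='top' else 2.05
    cv2.imwrite(f'pics/{n}c.png',cv2.resize(im[y0:y0+h,x0:x0+w],None,fx=f,fy=f,interpolation=cv2.INTER_CUBIC))
```

```text
top blue [158, 207, 32, 33, 482] [174.1 224.6]
top yellow [185, 177, 33, 33, 444] [202.3 194.4]
side blue [290, 78, 89, 54, 3364] [334.3 103.8]
side blue [207, 317, 47, 44, 1189] [230.  337.7]
side blue [266, 367, 21, 11, 88] [276.2 372.1]
side orange [518, 83, 32, 11, 256] [533.4  88.2]
side orange [239, 119, 16, 36, 220] [243.6 133.8]
side orange [220, 339, 16, 10, 104] [227.2 344. ]
side yellow [192, 284, 43, 37, 871] [213.3 300. ]
```

View pics/topc.png

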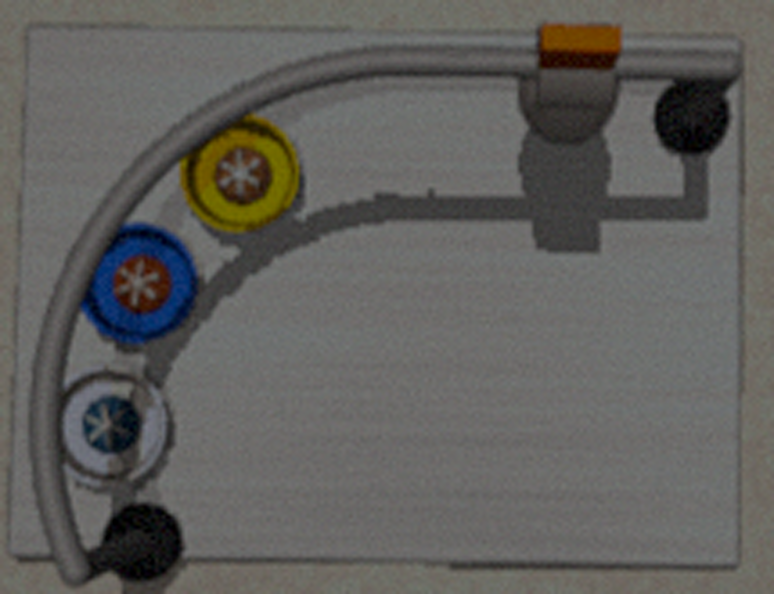

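View pics/sidec.png

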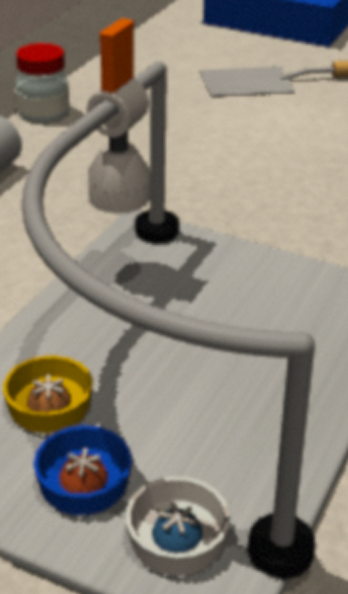

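The crops give usable rod centre points. In the top crop the fin's top face is centred at (580,40), the blue rim at (140,283), and the rod runs from (738,62) round to (78,575). In the side crop the fin top is at (117,28) and the blue rim at (83,458).

```bash
cat > h.py <<'E'
from workcell import *
import cv2, numpy as np
from scipy.optimize import least_squares
def proj(n,X):
    c=calibration(n); p=np.atleast_2d(X)@np.array(c['R']).T+c['t']
    return np.c_[c['fx']*p[:,0]/p[:,2]+c['cx'],c['fy']*p[:,1]/p[:,2]+c['cy']]
def tri(d):
    f=lambda X:np.concatenate([proj(n,X)[0]-p for n,p in d.items()])
    r=least_squares(f,[.5,.1,.1]); return r.x,r.fun
def tool(v):  # world vector to tool axes
    return np.array(state()['eef_rot']).T@v
E
python3 - <<'E'
from h import *
from scipy.spatial.distance import cdist
T=np.array([(738,62),(660,62),(480,60),(400,60),(330,75),(262,103),(190,150),(135,205),(90,265),(60,320),(45,390),(48,460),(60,525),(78,575)])/3.6+[135,145]
S=np.array([(160,72),(60,145),(37,185),(42,235),(70,275),(120,308),(170,328),(230,341),(300,347)])/2.05+[190,110]
a=np.radians(np.linspace(0,116,400)); C=np.r_[np.c_[np.full(300,.14),np.linspace(-.125,0,300)],.14*np.c_[np.cos(a),np.sin(a)]]
def curve(p):
    c,s=np.cos(p[2]),np.sin(p[2]); return np.c_[C@np.array([[c,s],[-s,c]])+p[:2],np.full(len(C),p[3])]
def f(p):
    W=curve(p); r=[]
    for n,P in (('top',T),('side',S)):
        q=proj(n,W); r+=[cdist(P,q).min(1)]
        if n=='top': r+=[.5*(q[0]-P[0]),.5*(q[-1]-P[-1])]
        else: r+=[.5*(q[-1]-P[-1])]
    return np.concatenate(r)
best=min((least_squares(f,[.5,.05,y,.15],diff_step=1e-3,x_scale=[.1,.1,1,.1]) for y in (-.3,0,.3)),key=lambda r:r.cost)
print('stand',best.x,np.round(best.fun,1))
fin,e=tri(dict(top=(296.1,156.1),side=(247.1,123.7))); print('fin',fin,e)
B,e=tri(dict(top=(174,223.5),side=(230.5,333.4))); print('blue rim',B,e)
p=best.x;c,s=np.cos(p[2]),np.sin(p[2])
for n,v in (('fin',fin),('blue',B)):
    l=np.array([[c,s],[-s,c]])@(v[:2]-p[:2]); print(n,l,np.hypot(*l),np.degrees(np.arctan2(l[1],l[0])))
np.save('stand.npy',p)
E
```

```text
stand [ 0.53584608  0.0814595  -0.0135134   0.14521548] [ 3.3  1.5  1.2  0.9  0.9  2.1  2.7  2.6  1.   1.2  1.7  0.9  1.1  1.6
 -1.4  0.9  0.3 -0.7  0.4  2.   0.5  0.1  1.   0.9  0.8  0.1  0.4  0.8
  0.2]
fin [0.67543542 0.01653416 0.19918228] [-0.09609509 -0.2117233   0.23059873  0.03522765]
blue rim [0.59534651 0.21035934 0.024023  ] [-0.17468717 -0.40323222  0.30390203  0.04305591]
fin [ 0.14045393 -0.06303314] 0.153949614811526 -24.16966583667951
blue [0.05775318 0.12969211] 0.14196996977299753 65.99611513949641
```

```bash
python3 -m pendant '[[[-0.006,-0.018,0.034,0],[-0.012,-0.036,0.068,0],[-0.018,-0.054,0.102,0],[-0.024,-0.072,0.136,0],[-0.03,-0.09,0.17,0]]]' 1 30
python3 -m pendant '[[[0,-0.018,0.034,0],[0,-0.036,0.068,0],[0,-0.054,0.102,0],[0,-0.072,0.136,0],[0,-0.09,0.17,0]]]'
python3 -m pendant '[[[0,-0.018,0.034,0.12],[0,-0.036,0.068,0.24],[0,-0.054,0.102,0.36],[0,-0.072,0.136,0.48],[0,-0.09,0.17,0.6]]]'
python3 - <<'E'
from h import *
s=state();print(s['clock'],s['ee_pos'],np.degrees(np.arctan2(*s['eef_rot'][1::-1,1])))
fin=np.array([.6754,.0165,.26]); print(tool(fin-s['ee_pos']))
E
```

```text
clock: 0.52
ee_pos: [0.3869, 0.4055, 0.261]
eef_rot: [[-0.001, 0.436, 0.9], [-0.001, 0.9, -0.436], [-1.0, -0.001, -0.0]]
ft_force: [1.4, 0.5, 0.6]
grip_width: 0.0858
clock: 0.93
ee_pos: [0.5007, 0.2501, 0.261]
eef_rot: [[-0.0, 0.437, 0.9], [-0.0, 0.9, -0.437], [-1.0, -0.0, -0.0]]
ft_force: [1.2, 0.7, 0.3]
grip_width: 0.0855
clock: 1.35
ee_pos: [0.6144, 0.0949, 0.2608]
eef_rot: [[-0.001, 0.871, 0.491], [0.0, 0.491, -0.871], [-1.0, -0.001, -0.0]]
ft_force: [0.3, 1.5, -0.5]
grip_width: 0.0855
1.35 [0.61438104 0.09492041 0.26080798] 29.386090626352086
[0.00075986 0.01468806 0.09827213]
```

```bash
python3 -m pendant '[[[0,0.003,0.025,0.11],[0,0.006,0.05,0.22],[0,0.009,0.075,0.33],[0,0.012,0.098,0.44],[0,0.015,0.098,0.527]]]'
python3 - <<'E'
from h import *
import json
s=state();c=calibration('wrist');im=read_camera('wrist');cv2.imwrite('pics/w1.png',im)
cv2.imwrite('pics/t1.png',read_camera('top'))
np.savez('w1.npz',**c)
print(s['clock'],s['ee_pos'],np.degrees(np.arctan2(*s['eef_rot'][1::-1,1])),c)
E
```

```text
clock: 1.77
ee_pos: [0.6767, 0.0147, 0.2601]
eef_rot: [[-0.001, 1.0, -0.017], [-0.002, -0.017, -1.0], [-1.0, -0.001, 0.002]]
ft_force: [-0.1, 0.0, 0.3]
grip_width: 0.0852
1.7667 [0.67671772 0.01473544 0.26007562] -0.9904361649742549 {'fx': 325.19226210127806, 'fy': 325.19226210127806, 'cx': 280.2663973134127, 'cy': 208.89762192610598, 'R': array([[ 9.99837203e-01, -1.80382237e-02, -4.36491446e-04],
       [-1.70299357e-02, -9.51390330e-01,  3.07516538e-01],
       [-5.96232584e-03, -3.07459042e-01, -9.51542636e-01]]), 't': array([-0.67735528, -0.0236194 ,  0.41554044])}
```

View pics/w1.png

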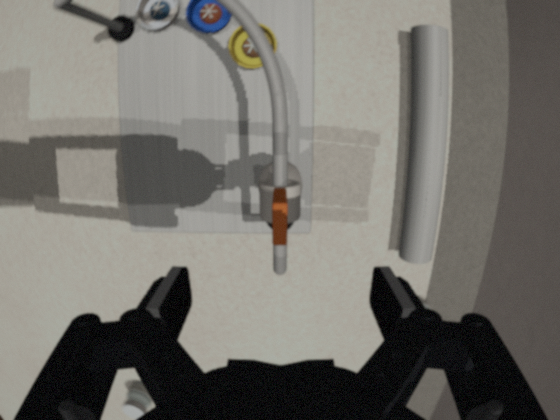

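The fin lies at column 280, from about row 190 to 244, midway between the fingers. The rod runs from (280,271) to (278,110), and the blue dish is at about (209,13). I'll intersect those rays with the known heights and compare.

Run:
```python
from h import *
c=np.load('w1.npz');R,t=c['R'],c['t'];o=-R.T@t;print('cam',o)
def ray(u,v,z):
    d=np.array([u-c['cx'],v-c['cy']]);r=np.hypot(*d);th=r/c['fx'];k=np.sin(th)/r if r>0 else 1/c['fx']
    w=R.T@np.array([*(d*k),np.cos(th)]);return (o+w*(z-o[2])/w[2]).round(4)
im=cv2.imread('pics/w1.png');hsv=cv2.cvtColor(im,cv2.COLOR_BGR2HSV)
m=cv2.inRange(hsv,(3,170,60),(18,255,255));m[:150]=0
for r in range(180,250,3):
    x=np.where(m[r])[0]; 
    if len(x): print(r,x.min(),x.max(),hsv[r,int(x.mean())],ray(x.mean(),r,.2),ray(x.mean(),r,.204)[1])
print('rod end',ray(280,272,.15),'rod',ray(280.5,160,.15),ray(278,110,.15),'blue',ray(209,13,.028),'yellow',ray(251,47,.028))
```

```text
cam [0.67932036 0.09307211 0.40237214]
189 281 281 [ 11 183  78] [0.6788 0.0411 0.2   ] 0.0421
192 275 284 [ 12 196  78] [0.6778 0.0391 0.2   ] 0.0402
195 275 283 [ 10 183  78] [0.6774 0.0371 0.2   ] 0.0382
198 274 284 [ 12 209  77] [0.6774 0.0351 0.2   ] 0.0363
201 274 284 [ 10 176  90] [0.6773 0.0331 0.2   ] 0.0343
204 273 285 [ 11 181 152] [0.6773 0.031  0.2   ] 0.0323
207 273 285 [ 12 180 164] [0.6772 0.029  0.2   ] 0.0303
210 274 284 [ 11 189 120] [0.6772 0.0269 0.2   ] 0.0282
213 274 285 [ 10 191 100] [0.6775 0.0249 0.2   ] 0.0262
216 274 285 [ 11 191 100] [0.6775 0.0228 0.2   ] 0.0242
219 274 285 [ 11 187 101] [0.6774 0.0207 0.2   ] 0.0221
222 274 285 [ 11 186 100] [0.6774 0.0186 0.2   ] 0.02
225 272 286 [ 12 201  99] [0.677  0.0164 0.2   ] 0.018
228 274 285 [ 11 203  98] [0.6773 0.0143 0.2   ] 0.0159
231 274 285 [ 11 187 101] [0.6773 0.0121 0.2   ] 0.0137
234 274 284 [ 10 193  99] [0.6769 0.01   0.2   ] 0.0116
237 274 284 [ 11 196  99] [0.6768 0.0078 0.2   ] 0.0095
240 274 284 [ 11 196 100] [0.6768 0.0056 0.2   ] 0.0073
243 275 284 [ 10 182 101] [0.677  0.0033 0.2   ] 0.0051
rod end [ 0.6764 -0.047   0.15  ] rod [0.6786 0.0518 0.15  ] [0.6774 0.091  0.15  ] blue [0.5994 0.2099 0.028 ] yellow [0.6475 0.1643 0.028 ]
```

```bash
python3 -m pendant '[[[0.02,0,-0.004,0],[0.045,0,-0.004,0],[0.065,0,-0.004,0],[0.08,0,-0.004,0],[0.087,0,-0.004,0]]]' 1 30
python3 -m pendant '[[[0,0,0,0],[0,0,0,0],[0,0,0,0],[0,0,0,0],[0,0,0,0]]]' 0 30
python3 -m pendant '[[[0,0,0,0],[0,0,0,0],[0,0,0,0],[0,0,0,0],[0,0,0,0]]]'
```

```text
clock: 2.28
ee_pos: [0.6732, 0.0241, 0.1708]
eef_rot: [[-0.005, 1.0, -0.004], [0.001, -0.004, -1.0], [-1.0, -0.005, -0.001]]
ft_force: [0.5, 0.3, -0.4]
grip_width: 0.0856
clock: 2.7
ee_pos: [0.6763, 0.023, 0.1759]
eef_rot: [[0.002, 1.0, -0.008], [-0.0, -0.008, -1.0], [-1.0, 0.002, 0.0]]
ft_force: [-0.3, -0.1, 1.6]
grip_width: 0.0253
clock: 3.12
ee_pos: [0.676, 0.023, 0.1753]
eef_rot: [[0.002, 1.0, -0.008], [-0.0, -0.008, -1.0], [-1.0, 0.002, 0.0]]
ft_force: [-0.9, -0.4, 5.3]
grip_width: 0.0095
```

Gripped at 9.5 mm opening. I'll refit the stand with signed residuals from all three views, then write out the path.

```bash
cat > fit.py <<'E'
from h import *
c=np.load('w1.npz')
def pw(X):
    p=X@c['R'].T+c['t'];r=np.hypot(p[:,0],p[:,1]);k=c['fx']*np.arctan2(r,p[:,2])/r
    return np.c_[k*p[:,0]+c['cx'],k*p[:,1]+c['cy']]
T=np.array([(738,62),(660,62),(480,60),(400,60),(330,75),(262,103),(190,150),(135,205),(90,265),(60,320),(45,390),(48,460),(60,525),(78,575)])/3.6+[135,145]
S=np.array([(160,72),(60,145),(37,185),(42,235),(70,275),(120,308),(170,328),(230,341),(300,347)])/2.05+[190,110]
W=np.array([(280,272),(280.5,160),(278,110),(274,70),(262,35),(240,5)])
a=np.radians(np.linspace(0,116,400)); C=np.r_[np.c_[np.full(300,.14),np.linspace(-.125,-1e-4,300)],.14*np.c_[np.cos(a),np.sin(a)]]
def f(p):
    k,s=np.cos(p[2]),np.sin(p[2]); X=np.c_[C@np.array([[k,s],[-s,k]])+p[:2],np.full(len(C),p[3])]; r=[]
    for P,q,ends in ((T,proj('top',X),(0,-1)),(S,proj('side',X),(-1,)),(W,pw(X),(0,))):
        g=np.gradient(q,axis=0);g/=np.linalg.norm(g,axis=1)[:,None]
        for u in P:
            i=np.argmin(((q-u)**2).sum(1)); d=u-q[i]; r.append(d[0]*g[i,1]-d[1]*g[i,0])
        for e in ends: j=e; r.append(.5*(q[j]-P[j])@g[j])
    return np.array(r)
b=least_squares(f,[.536,.08,-.015,.148],diff_step=1e-4,x_scale=[.1,.1,1,.1],loss='soft_l1')
print(b.x,f(b.x).round(1)); np.save('stand.npy',b.x)
E
python3 fit.py
```

```text
[ 0.53777637  0.08234766 -0.01240327  0.14550156] [-0.4 -0.1  0.2  0.5  2.3  3.6  4.1  3.9  2.1 -0.2 -0.9 -0.4 -0.8 -1.1
  1.7 -1.2  1.5 -0.7  1.3  1.7  0.2 -0.2 -0.4  0.1  0.1 -0.2 -0.3 -1.6
  0.1 -3.8 -7.4 -8.6  2.5]
```

```bash
python3 -m pendant '[[[-0.002,0,0,0],[-0.004,0,0,0],[-0.004,0,0,0],[-0.004,0,0,0],[-0.004,0,0,0]]]' - 40
```

```text
clock: 3.53
ee_pos: [0.675, 0.0231, 0.1774]
eef_rot: [[-0.001, 1.0, -0.008], [0.0, -0.008, -1.0], [-1.0, -0.001, -0.0]]
ft_force: [0.5, -0.8, -3.5]
grip_width: 0.0094
```

The mid-arc residuals are large, so I'll overlay the model on the top picture before sliding.

```bash
cat >> fit.py <<'E'
p=b.x;k,s=np.cos(p[2]),np.sin(p[2])
X=np.c_[C@np.array([[k,s],[-s,k]])+p[:2],np.full(len(C),p[3])]
A=cv2.resize(cv2.imread('pics/top0.png')[145:310,135:350],None,fx=3,fy=3)*1
B=cv2.resize(cv2.imread('pics/w1.png')[0:280,140:300],None,fx=2,fy=2)
for I,q,o,f_ in((A,proj('top',X),(135,145),3),(B,pw(X),(140,0),2)):
    for u in q[::12]: cv2.circle(I,tuple(int(v) for v in (u-o)*f_),1,(0,0,255),-1)
O=np.zeros((565,790,3),np.uint8)
A=A[:,:470];O[:A.shape[0],:A.shape[1]]=A;O[:B.shape[0],470:470+B.shape[1]]=B[:565]
cv2.imwrite('pics/ov.png',np.clip(O*1.5,0,255).astype(np.uint8))
E
python3 fit.py >/dev/null
```

```text
(no output)
```

View pics/ov.png

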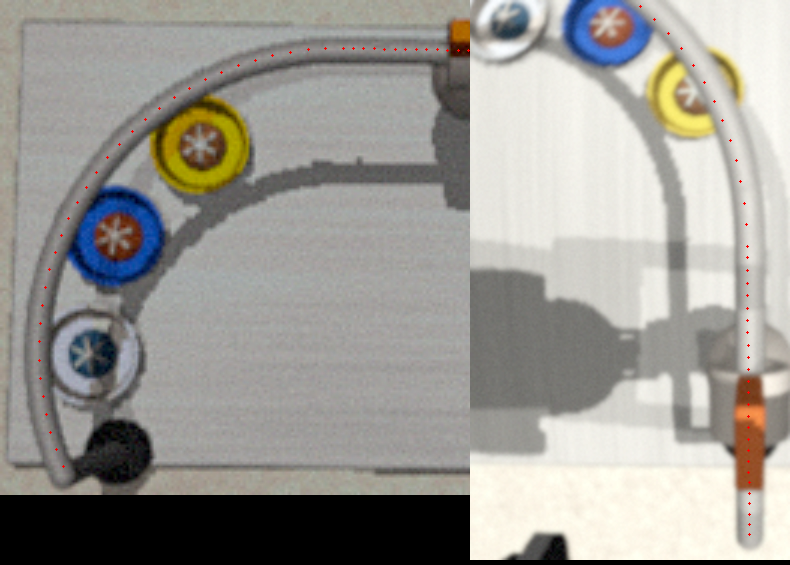

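The red model points follow the rod centre line in both views, so the model is good. The mid-arc hand picks were the part that was off. I'll slide the straight part, then start the arc.

```bash
python3 -m pendant '[[[0,0,-0.010,0],[0,0,-0.023,0],[0,0,-0.037,0],[0,0,-0.05,0],[0,0,-0.061,0]]]'
python3 -m pendant '[[[0,-0.0005,-0.008,-0.0573],[0,-0.0015,-0.016,-0.1146],[0,-0.0029,-0.0239,-0.172],[0,-0.0048,-0.0317,-0.229],[0,-0.0071,-0.0394,-0.287]]]'
cat > chk.py <<'E'
from h import *
s=state();P=np.array(s['ee_pos']);y=np.array(s['eef_rot'])[:,1];psi=np.arctan2(y[1],y[0])
S=np.array([.536,.081]);d=P[:2]-S;c,n=np.cos(psi),np.sin(psi)
print('tool heading deg',np.degrees(psi),'radial',c*d[0]+n*d[1],'tang',-n*d[0]+c*d[1],'z',P[2],'F',np.round(s['ft_force'],1),s['clock'])
E
python3 chk.py
```

```text
clock: 3.95
ee_pos: [0.6758, 0.0866, 0.1783]
eef_rot: [[-0.0, 1.0, -0.007], [0.0, -0.007, -1.0], [-1.0, -0.0, -0.0]]
ft_force: [0.5, -0.1, -2.5]
grip_width: 0.0096
clock: 4.37
ee_pos: [0.669, 0.1253, 0.1783]
eef_rot: [[0.0, 0.96, 0.279], [0.0, 0.279, -0.96], [-1.0, 0.0, -0.0]]
ft_force: [-0.2, 0.2, -3.4]
grip_width: 0.0096
tool heading deg 16.20818798404146 radial 0.1400826443045184 tang 0.005376642587410829 z 0.17829667790902473 F [-0.2  0.2 -3.4] 4.3667
```

Only the lamp's weight shows in the force (about -2.5 to -3.4 N in z), so the sleeve is running free. Continuing along the arc.

```bash
for i in 1 2; do python3 -m pendant '[[[0,-0.0005,-0.008,-0.0573],[0,-0.0015,-0.016,-0.1146],[0,-0.0029,-0.0239,-0.172],[0,-0.0048,-0.0317,-0.229],[0,-0.0071,-0.0394,-0.287]]]' | grep force; python3 chk.py; done
python3 -m pendant '[[[0,-0.0005,-0.008,-0.0573],[0,-0.0015,-0.016,-0.1146],[0,-0.0029,-0.0239,-0.172],[0,-0.0048,-0.0317,-0.229],[0,-0.0071,-0.0394,-0.287]]]' | grep force
python3 - <<'E'
import runpy;runpy.run_path('chk.py')
from h import *
c=calibration('wrist');im=read_camera('wrist');np.savez('w2.npz',**c);cv2.imwrite('pics/w2.png',im)
a=read_camera('side');b=read_camera('top');cv2.imwrite('pics/side2.png',a);cv2.imwrite('pics/top2.png',b)
A=cv2.resize(a[130:400,130:390],None,fx=1.5,fy=1.5);B=cv2.resize(b[140:310,130:260],None,fx=2.38,fy=2.38)[:405]
cv2.imwrite('pics/both2.png',np.clip(1.4*np.hstack([A,B]),0,255).astype(np.uint8))
E
```

```text
ft_force: [0.5, -0.1, -3.6]
tool heading deg 32.653595323680236 radial 0.14017788976151524 tang 0.005354457941607167 z 0.1783006455936964 F [ 0.5 -0.1 -3.6] 4.7833
ft_force: [0.5, -0.3, -2.3]
tool heading deg 49.0962828408074 radial 0.14026091619737113 tang 0.005280090092175699 z 0.178347209901889 F [ 0.5 -0.3 -2.3] 5.2
ft_force: [-0.1, 0.6, -3.2]
tool heading deg 65.54575832296031 radial 0.1403812872933268 tang 0.005165131888798934 z 0.17839453787833118 F [-0.1  0.6 -3.2] 5.6167
```

View pics/both2.png

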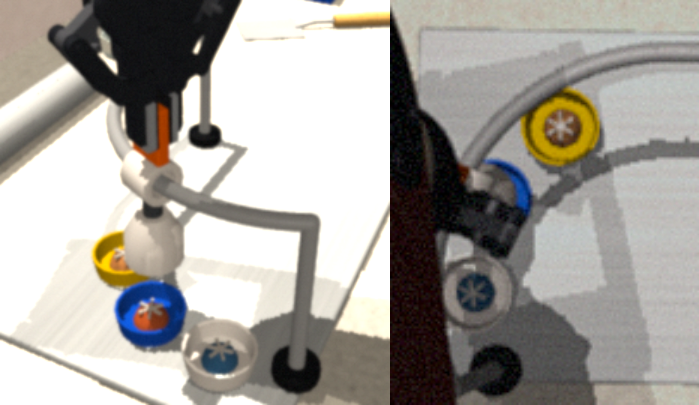

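View pics/w2.png

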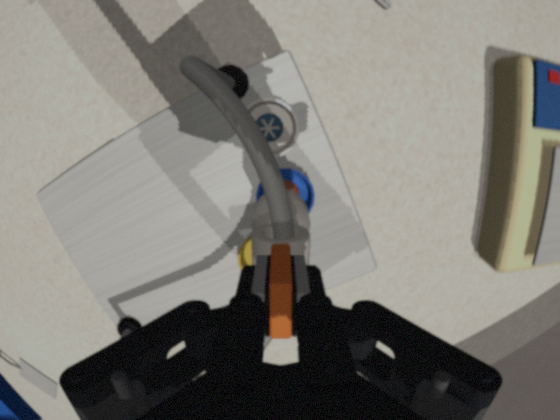

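The lamp hangs just over the blue dish. In the side crop the head is centred at (155,250) and the dish at (151,313); in the wrist view the blue dish is at about (286,191) and the fin at (281,290). Next I'll quantify the offset along the rod.

Run:
```python
from h import *
c=np.load('w2.npz');R,t=c['R'],c['t'];o=-R.T@t
def ray(u,v,z):
    d=np.array([u-c['cx'],v-c['cy']]);r=np.hypot(*d);th=r/c['fx'];k=np.sin(th)/r
    w=R.T@np.array([*(d*k),np.cos(th)]);return o+w*(z-o[2])/w[2]
psi=np.radians(65.55);S=np.array([.536,.081])
loc=lambda p:(np.array([[np.cos(psi),np.sin(psi)],[-np.sin(psi),np.cos(psi)]])@(np.array(p)[:2]-S)).round(4)
hsv=cv2.cvtColor(cv2.imread('pics/w2.png'),cv2.COLOR_BGR2HSV)
m=cv2.inRange(hsv,(100,140,40),(130,255,255));m[:150]=0;m[240:]=0;m[:,:230]=0;m[:,340:]=0
cn=max(cv2.findContours(m,0,cv2.CHAIN_APPROX_NONE)[0],key=cv2.contourArea)[:,0]
print('blue bbox',cv2.boundingRect(cn))
# outer contour points: top half -> rim at z .028, circle r .028
hull=cv2.convexHull(cn)[:,0]; hull=hull[hull[:,1]<200]
for z in(.024,.028):
    Q=np.array([ray(*h,z)[:2] for h in hull])
    r=least_squares(lambda q:np.hypot(*(Q-q).T)-.028,[.596,.21],loss='soft_l1',f_scale=.001); print('dish w2',r.x,loc(r.x),np.abs(r.fun).max())
# fin ends on the wrist view, top face z~.2084 (lifted 4)
m=cv2.inRange(hsv,(3,150,40),(18,255,255));m[:235]=0
for r in range(240,345,6):
    x=np.where(m[r,250:310])[0]
    if len(x): print(r,x.min()+250,x.max()+250,hsv[r,281][2],loc(ray(281,r,.208)))
print('dish top/side',loc([.5953,.2104]),'w1',loc([.5994,.2099]))
# lamp vs dish in side view
for tang in(-.004,0,.004):
    l=S+np.array([[np.cos(psi),-np.sin(psi)],[np.sin(psi),np.cos(psi)]])@[.14,tang]
    print(tang,'side sleeve',proj('side',[*l,.1455]).round(1),'head bottom',proj('side',[*l,.074]).round(1),'dish rim',proj('side',[*l,.024]).round(1))
s=cv2.imread('pics/side2.png');h=cv2.cvtColor(s,cv2.COLOR_BGR2HSV);print('V row 305/290:',h[295,200:265,2].tolist(),h[285,200:265,2].tolist())
```

```text
blue bbox (281, 169, 32, 41)
dish w2 [0.59835368 0.21156268] [ 0.1447 -0.0027] 0.0070664706927706135
dish w2 [0.59753741 0.21165194] [ 0.1444 -0.0019] 0.006994991622680635
246 273 288 82 [0.1409 0.0313]
252 272 288 84 [0.1409 0.0288]
258 270 290 83 [0.1409 0.0262]
264 270 290 81 [0.1409 0.0236]
270 270 291 82 [0.1409 0.0209]
276 269 291 83 [0.1409 0.0182]
282 269 292 86 [0.1409 0.0154]
288 269 292 104 [0.1409 0.0125]
294 269 292 104 [0.1409 0.0096]
300 269 292 106 [0.1409 0.0066]
306 269 292 105 [0.1409 0.0036]
312 269 292 105 [0.1409 0.0005]
318 269 291 172 [ 0.1409 -0.0028]
324 269 292 174 [ 0.1409 -0.0061]
330 269 292 174 [ 0.1409 -0.0095]
336 271 288 172 [ 0.1409 -0.013 ]
dish top/side [ 0.1423 -0.0004] w1 [ 0.1436 -0.0044]
-0.004 side sleeve [[227.6 245.3]] head bottom [[229.5 298. ]] dish rim [[230.7 330.8]]
0 side sleeve [[229.8 247. ]] head bottom [[231.6 299.8]] dish rim [[232.7 332.8]]
0.004 side sleeve [[232.1 248.8]] head bottom [[233.7 301.7]] dish rim [[234.7 334.7]]
V row 305/290: [97, 100, 102, 102, 108, 115, 131, 140, 155, 183, 189, 182, 172, 151, 145, 150, 151, 152, 153, 153, 152, 153, 155, 153, 151, 150, 150, 148, 149, 147, 144, 145, 141, 139, 140, 139, 138, 132, 123, 119, 119, 118, 116, 116, 113, 113, 109, 108, 111, 107, 104, 103, 138, 192, 207, 209, 209, 206, 204, 203, 203, 204, 205, 207, 208] [183, 183, 184, 186, 183, 181, 176, 165, 157, 143, 137, 138, 141, 149, 157, 162, 164, 165, 169, 171, 171, 171, 170, 171, 173, 173, 171, 170, 160, 138, 128, 128, 129, 127, 125, 127, 125, 123, 120, 118, 117, 115, 115, 113, 114, 120, 122, 120, 115, 110, 107, 113, 152, 195, 207, 206, 206, 203, 202, 204, 203, 204, 207, 207, 207]
```

Run:
```python
from h import *
psi=np.radians(65.55);S=np.array([.536,.081])
loc=lambda p:(np.array([[np.cos(psi),np.sin(psi)],[-np.sin(psi),np.cos(psi)]])@(np.array(p)[:2]-S)).round(4)
for n,px in (('top',(174,223.5)),('side',(230.5,333.4))):
    r=least_squares(lambda q:proj(n,[*q,.028])[0]-px,[.6,.21]).x; print(n,r,loc(r))
def wray(c,u,v,z):
    R,t=c['R'],c['t'];o=-R.T@t
    d=np.array([u-c['cx'],v-c['cy']]);r=np.hypot(*d);th=r/c['fx'];k=np.sin(th)/r
    w=R.T@np.array([*(d*k),np.cos(th)]);return (o+w*(z-o[2])/w[2])[:2]
for f,(x0,x1,y0,y1),cut in(('w1',(180,240,0,45),(3,99)),('w2',(240,325,160,230),(0,198))):
    c=np.load(f+'.npz');im=cv2.imread(f'pics/{f}.png').astype(int)
    m=((im[...,0]-im[...,2]>18)&(im[...,0]-im[...,1]>12)).astype(np.uint8);k=np.zeros_like(m);k[y0:y1,x0:x1]=1
    m=cv2.morphologyEx(m*k,cv2.MORPH_OPEN,np.ones((2,2),np.uint8))
    P=np.argwhere(m)[:,::-1].astype(np.int32);h=cv2.convexHull(P)[:,0];h=h[(h[:,1]>cut[0])&(h[:,1]<cut[1])]
    Q=np.array([wray(c,*u,.028) for u in h])
    r=least_squares(lambda q:np.hypot(*(Q-q).T)-.028,[.597,.21],loss='soft_l1',f_scale=.001)
    print(f,cv2.boundingRect(P),r.x,loc(r.x),np.median(np.abs(r.fun)),len(h))
```

```text
top [0.59445581 0.20930276] [ 1.41e-01 -1.00e-04]
side [0.59362778 0.21385856] [0.1448 0.0025]
w1 (186, 0, 47, 34) [0.59990554 0.21197143] [ 0.1457 -0.004 ] 0.00035619265985945003 18
w2 (257, 169, 59, 45) [0.59763491 0.21351312] [ 0.1461 -0.0013] 0.00031486789097828066 15
```

The five dish estimates put the lamp within about 4 mm along the rod; the close-up says -1.3 mm. I'll nudge 1 mm, lower onto the rod, release and retreat.

```bash
python3 -m pendant '[[[0.001,0,0.001,0],[0.002,0,0.001,0],[0.003,0,0.001,0],[0.0035,0,0.001,0],[0.0035,0,0.001,0]]]'
python3 -m pendant '[[[0,0,0,0],[0,0,0,0],[0,0,0,0],[0,0,0,0],[0,0,0,0]]]' 0.3 | grep -E 'force|width'
python3 -m pendant '[[[0,0,0,0],[0,0,0,0],[-0.01,0,0,0],[-0.03,0,0,0],[-0.05,0,0,0]]]' 0.5
python3 -m pendant '[[[-0.03,0,0,0],[-0.06,0,0,0],[-0.09,0,0,0],[-0.12,0,0,0],[-0.12,0,0,0]]]' | grep -E 'force|width'
python3 -m pendant '[[[0,0.03,0,0],[0,0.06,0,0],[0,0.09,0,0],[0,0.12,0,0],[0,0.12,0,0]]]' | head -2
python3 - <<'E'
from h import *
a=read_camera('side');b=read_camera('top');c=calibration('wrist');w=read_camera('wrist');np.savez('w3.npz',**c)
for n,i in(('side3',a),('top3',b),('w3',w)): cv2.imwrite(f'pics/{n}.png',i)
A=cv2.resize(a[130:400,130:390],None,fx=1.5,fy=1.5);B=cv2.resize(b[140:310,130:260],None,fx=2.38,fy=2.38)[:405]
cv2.imwrite('pics/both3.png',np.clip(1.4*np.hstack([A,B]),0,255).astype(np.uint8))
d=cv2.absdiff(a,read_camera('side'))[200:320,190:280];print('motion',d.mean(),d.max())
E
```

```text
clock: 6.18
ee_pos: [0.5921, 0.2095, 0.1761]
eef_rot: [[0.003, 0.418, 0.908], [0.001, 0.908, -0.418], [-1.0, 0.002, 0.002]]
ft_force: [0.5, 3.2, 3.6]
grip_width: 0.0096
ft_force: [0.7, 0.8, -0.1]
grip_width: 0.026
clock: 7.02
ee_pos: [0.5903, 0.2089, 0.225]
eef_rot: [[-0.002, 0.418, 0.909], [-0.001, 0.909, -0.418], [-1.0, -0.001, -0.002]]
ft_force: [0.7, 0.4, -0.0]
grip_width: 0.0427
ft_force: [0.7, -0.3, 1.6]
grip_width: 0.0429
clock: 7.85
ee_pos: [0.6415, 0.3225, 0.343]
motion 1.2009567901234568 20
```

View pics/both3.png

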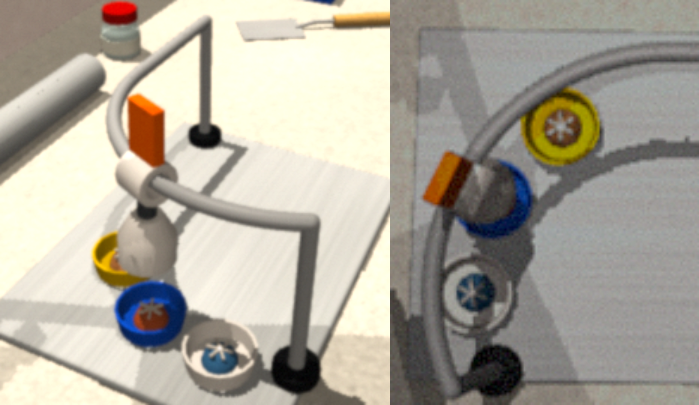

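View pics/w3.png

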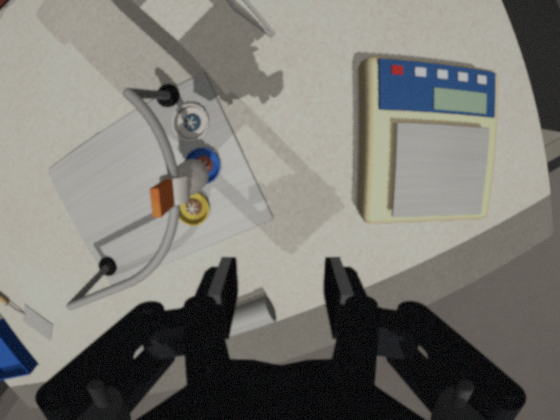

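The lamp hangs free and still, with the dish not moved: in the side crop the head is at (147,243) above the dish at (151,313). It seems to have shifted slightly on release, so I'll measure it.

Run:
```python
from h import *
psi=np.radians(65.55);S=np.array([.536,.081])
loc=lambda p:(np.array([[np.cos(psi),np.sin(psi)],[-np.sin(psi),np.cos(psi)]])@(np.array(p)[:2]-S)).round(4)
a=cv2.imread('pics/side3.png')[190:330,195:270];b=cv2.imread('pics/top3.png')[190:250,135:195];c=cv2.imread('pics/w3.png')[130:240,120:250]
A=cv2.resize(a,None,fx=4,fy=4,interpolation=2);B=cv2.resize(b,None,fx=8,fy=8,interpolation=2)
B=cv2.resize(B,(480,480));O=np.zeros((560,790,3),np.uint8);O[:,:300]=A;O[:480,305:785]=B
cv2.imwrite('pics/z3.png',np.clip(1.4*O,0,255).astype(np.uint8))
h=cv2.cvtColor(a,cv2.COLOR_BGR2HSV)
hs=cv2.cvtColor(cv2.imread('pics/side3.png'),cv2.COLOR_BGR2HSV)
m=cv2.inRange(hs,(100,150,40),(130,255,255));m[:300]=0;m[365:]=0;m[:,:200]=0;m[:,258:]=0
print('blue side bbox',cv2.boundingRect(m))
```

```text
blue side bbox (207, 318, 47, 43)
```

View pics/z3.png

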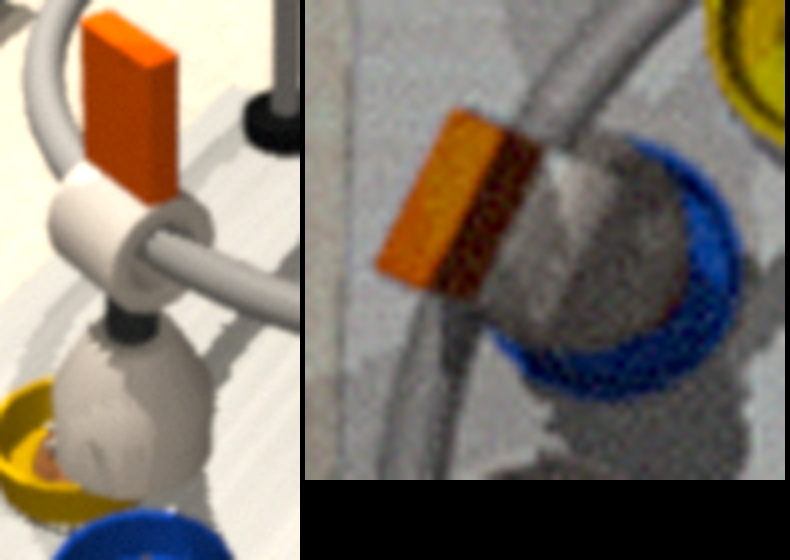

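Run:
```python
from h import *
psi=np.radians(65.55);S=np.array([.536,.081])
M=np.array([[np.cos(psi),np.sin(psi)],[-np.sin(psi),np.cos(psi)]]);loc=lambda p:(M@(np.array(p)[:2]-S)).round(4)
fin,e=tri(dict(side=(227.5,200),top=(152,214.9)));print('fin',fin,loc(fin),e.round(1))
rim,e=tri(dict(side=(230.5,333.4),top=(174,223.5)));print('rim',rim,loc(rim))
s=[proj('top',[.6,.2,.204])[0]]
# fin heading from top-face long edges (top view) at z=.204
def bp(px,z): return least_squares(lambda q:proj('top',[*q,z])[0]-px,[.6,.2]).x
f=lambda x,y:(((x-305)/8+135),y/8+190)
for u,v in(((377,265),(455,108)),((430,290),(503,133))):
    d=bp(f(*u),.2)-bp(f(*v),.2);print('bore heading',np.degrees(np.arctan2(d[1],d[0])),'len',np.hypot(*d))
for dt in(-.006,-.003,0,.003):
    p=S+M.T@[.14,dt];print(dt,'fin px side',proj('side',[*p,.2])[0].round(1),'top',proj('top',[*p,.2])[0].round(1))
```

```text
fin [0.59623889 0.20582324 0.19964624] [ 0.1386 -0.0032] [ 0.1  0.  -0.1 -0.2]
rim [0.59534651 0.21035934 0.024023  ] [ 0.1423 -0.0005]
bore heading 154.87207394988067 len 0.028557982331271634
bore heading 156.30410289277404 len 0.02820700174372963
-0.006 fin px side [224.8 199. ] top [151.8 212.3]
-0.003 fin px side [226.5 200.2] top [150.8 214.4]
0 fin px side [228.3 201.4] top [149.8 216.5]
0.003 fin px side [230.1 202.7] top [148.8 218.5]
```

Run:
```python
from h import *
psi=np.radians(65.55);S=np.array([.536,.081])
M=np.array([[np.cos(psi),np.sin(psi)],[-np.sin(psi),np.cos(psi)]]);loc=lambda p:(M@(np.array(p)[:2]-S)).round(4)
c=np.load('w3.npz');im=cv2.imread('pics/w3.png')
def ray(u,v,z):
    R,t=c['R'],c['t'];o=-R.T@t
    d=np.array([u-c['cx'],v-c['cy']]);r=np.hypot(*d);th=r/c['fx'];k=np.sin(th)/r
    w=R.T@np.array([*(d*k),np.cos(th)]);return (o+w*(z-o[2])/w[2])[:2]
i=im.astype(int);m=((i[...,0]-i[...,2]>25)&(i[...,0]-i[...,1]>15)).astype(np.uint8);k=np.zeros_like(m);k[142:190,178:228]=1
m=cv2.morphologyEx(m*k,cv2.MORPH_OPEN,np.ones((2,2),np.uint8));P=np.argwhere(m)[:,::-1].astype(np.int32);h=cv2.convexHull(P)[:,0];h=h[(h[:,0]>192)]
Q=np.array([ray(*u,.028) for u in h]);r=least_squares(lambda q:np.hypot(*(Q-q).T)-.028,[.597,.21],loss='soft_l1',f_scale=.001)
print('dish',cv2.boundingRect(P),loc(r.x),np.median(np.abs(r.fun)))
hs=cv2.cvtColor(im,cv2.COLOR_BGR2HSV);o=cv2.inRange(hs,(3,150,40),(18,255,255));o[:170]=0;o[225:]=0;o[:,:140]=0;o[:,182:]=0
for nm,mm in(('bright',o*(hs[...,2]>140)),('dark',o*(hs[...,2]<=140))):
    q=np.argwhere(mm)[:,::-1].astype(np.int32)
    if len(q): 
        b=cv2.minAreaRect(q);print(nm,len(q),b,loc(ray(*b[0],.204)),[loc(ray(*u,.204)).tolist() for u in cv2.boxPoints(b)])
print(hs[180:218:4,150:178:3,2])
```

```text
dish (188, 149, 34, 35) [ 0.1462 -0.0018] 0.0003672884880688426
bright 214 ((155.85247802734375, 202.37704467773438), (27.52286720275879, 7.9671454429626465), 84.80557250976562) [ 0.1415 -0.0036] [[0.1375, 0.0096], [0.1459, 0.0101], [0.1453, -0.0171], [0.1367, -0.0178]]
dark 384 ((165.2324981689453, 196.22720336914062), (30.821086883544922, 19.626636505126953), 70.90650939941406) [0.1519 0.0023] [[0.1383, 0.0136], [0.1578, 0.0193], [0.1652, -0.0089], [0.1454, -0.0153]]
[[173 172 170 140  89  82  83 101 172 168]
 [170 168 130  89  81  84  85  95 173 174]
 [153 139 137  94  87  88  88  91 171 172]
 [169 174 174 122  93  88  86  88 166 174]
 [171 172 174 132  90  87  87  86 154 173]
 [171 176 175 144  89  89  88  85 145 175]
 [173 176 174 154  91  89  87  89 130 163]
 [169 176 175 167  89  88  92 122 146 122]
 [162 173 176 171 101 111 147 151 154 123]
 [113 160 171 172 147 170 153 152 153 118]]
```

Measured in the same views, the lamp is 2–3 mm from the dish centre along the rod, and the gripper is clear. The 4 mm or so across the rod can't be changed by sliding. Handing in.

```bash
python3 -c "
from workcell import *
s=state();print(s['clock'],abs(s['qd']).max(),s['ft_force'],job_done())"
```

```text
the job is handed in; nothing more can be done
8.05 0.02040115462107872 [-0.4783785   0.15877374  0.49508998] None
```

The lamp now hangs freely above the blue dish. I gripped the fin, lifted the lamp about 3–4 mm so the sleeve ran clear of the rod, and slid it down the straight and about 66° round the bend, turning it to follow. Then I lowered it, let go and backed the gripper away. I handed the job in at 8.05 s; the limit was 38 s.

**What the last checks showed:**
- **Position along the rod:** the lamp is about 2 mm (wrist camera) to 3 mm (top and side cameras) from the dish's middle.
- **Position across the rod:** it is about 4 mm off. Sliding cannot change this; it fits the dish standing slightly outside the rod's line.
- **Lamp and dish:** the lamp looked still in two side pictures taken right after each other, and the blue dish was within a pixel of where it started.
- **Forces:** in the readings during the slide, only about the lamp's weight showed, with no sign of binding. No reading passed about 6 N.

**What disagreed:**
- **Dish estimates:** single-view estimates of the dish along the rod ranged from -4 to +2.5 mm.
- **Final nudge:** I commanded 1 mm, but the lamp moved about 3 mm. I left it, as another correction was likely to be no more accurate.
- **Heights:** triangulated heights came out about 4–5 mm below the stated ones, so I treated that as camera calibration bias.

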